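# Stack the spacers on the film-sample holder

### The job

Build up the spacer stack on the sample holder: thread the wide aluminium spacer onto the upright arbor first, then the narrower brass spacer on top of it, and press the stack gently down until the stiff red collar underneath is fully home and both spacers sit flat. The arbor may be clamped anywhere along the stand's slot, so find it by eye or by feel; do not force it, and leave the blue spare spacer and the other things on the bench where they are.

Things in the scene. Friction and masses are not known exactly. Their poses are not given: they have to be found in the camera images.
- stand: Fixed grey plate on the bench, 84 (its x) by 150 (its y) by 12 mm thick, a black slot along its y; origin under its centre, z up. On it, over the slot: a dark foot, 40 mm diameter, 6 mm high, on the foot the red collar, and through both the steel arbor.
- slot_mid (a point): Middle of the slot, on the plate's top face (12 mm over the bench); axes as the stand. The upright arbor, 16 mm diameter, stands on the slot line (x = 0 here) but is clamped rigidly anywhere from y = -15 to +15 mm along it: where is not measured. Its flat top, with a 1.5 mm chamfer, is 58 mm above this point.
- collar (a joint): Red collar on the arbor, 36 mm diameter, 6 mm thick: how far it has been pushed down, in m. 0 = up (its top face 22 mm above slot_mid), 0.010 = fully home on the foot (top face 12 mm above slot_mid), a hard stop. It starts between 0 and 0.004, moves under about 8 N downward push and stays where it is left; it does not spring back.
- wide_mid (a point): Centre (half-way up, on the bore axis) of the wide spacer: plain bright aluminium ring, 56 mm outside diameter, 19.6 mm bore, 18 mm thick, about 0.1 kg, lying flat on the bench; z is the bore axis.
- narrow_mid (a point): Centre (half-way up, on the bore axis) of the narrow spacer: brass ring, 40 mm outside diameter, 19.6 mm bore, 14 mm thick, about 0.1 kg, lying flat on the bench; z is the bore axis.
- spare_mid (a point): Centre of the blue plastic spare spacer, 48 mm outside diameter, 8 mm thick, lying on the bench: not used, leave it.
- turbine: White model wind turbine, about 0.23 m tall, on a 75 by 105 mm base with a solar panel; origin under its base. Leave alone.
- jar: Small glass jar, 52 mm diameter, 60 mm tall; origin under its base. Leave alone.
- driver: Screwdriver lying on the bench. Leave alone.
- sample: Square film sample in a white frame, 80 by 80 by 5 mm, lying on the bench; origin under its centre. Leave alone.
There are look-alikes about, which are no part of the job. There is more than one size of the part that bears wide_mid; the job needs the larger. Leave any orange look-alike of the stand alone.

How it is judged (in metres and radians):
On the way, in this order (a step that is already met when the one before it is completed fails the run):
1. the wide spacer is threaded on the arbor (x of wide_mid in the frame of slot_mid between -0.005 and 0.005 m and y of wide_mid in the frame of slot_mid between -0.019 and 0.019 m and z of wide_mid in the frame of slot_mid between 0.015 and 0.046 m), for 0.2 s.
2. the narrow spacer is threaded on the arbor above the wide one (x of narrow_mid in the frame of slot_mid between -0.005 and 0.005 m and y of narrow_mid in the frame of slot_mid between -0.019 and 0.019 m and z of narrow_mid in the frame of slot_mid between 0.015 and 0.052 m), for 0.2 s.
At the end, for the whole second after the job is handed in: Both spacers released, at rest and flat (0.07 rad) round the arbor, within 5 mm of the slot line and of each other's axis; collar down more than 8.5 mm; spacer centres above the plate: wide under 23.5 mm, narrow 34 to 39.5 mm (21 and 37 when home) (x of wide_mid in the frame of slot_mid between -0.005 and 0.005 m and y of wide_mid in the frame of slot_mid between -0.019 and 0.019 m and z of wide_mid in the frame of slot_mid between 0.015 and 0.0235 m and x of narrow_mid in the frame of slot_mid between -0.005 and 0.005 m and y of narrow_mid in the frame of slot_mid between -0.019 and 0.019 m and z of narrow_mid in the frame of slot_mid between 0.015 and 0.0395 m and z of narrow_mid in the frame of slot_mid above 0.034 m and horizontal distance between wide_mid and narrow_mid below 0.005 m and value of joint collar above 0.0085 m and angle between each of wide_mid, narrow_mid's own z axis and vertical below 0.07 rad and linear speed of each of wide, narrow below 0.01 m/s); the robot touches nothing.
It fails at once if anything presses on the stand, arbor, collar or stack with more than 50 N (contact force between anything else and stand above 50 N).
It fails at once if the spare spacer is moved more than 20 mm (distance of spare_mid from where it was at the start of the episode above 0.02 m).
It fails at once if the turbine, jar, screwdriver or film sample is moved more than 30 mm (distance of any of turbine, jar, driver, sample from where it was at the start of the episode above 0.03 m).
It also fails if it takes over 54 s, if anything falls off the work surface, if the arm or the gripper's body presses on something with over 40 N, if the wrist force passes 120 N, or if a joint passes its speed limit or range.

### The arm

A 7-joint arm with a two-finger parallel gripper is mounted at the origin on the work surface. World frame = base frame: x ahead of the robot, y to its left, z up, the work surface at z = 0. Lengths are in m, angles in degrees, forces in N, time in s.
With the tool pointing down it reaches from about 0.35 to 0.9 m from the base axis. Payload 7.2 kg.
Tool frame: the origin (TCP) lies midway between the tips of the shut fingers; the grasp point (between the pads) lies 19 mm behind it; z points along the fingers, y is the line along which they close (so a half turn about z gives the same grasp; the last joint's range is limited). The gripper opens to 88 mm and grips with 3 to 60 N. Pads are 20 mm wide; open, the fingers measure 115 mm over their backs; the gripper's body (75 mm by 178 mm) begins 61 mm behind the grasp point.
Start: joints at [-77.876, 23.554, -0.728, 91.456, 0.321, 64.991, -4.71], TCP at [0.173, 0.601, 0.223] pointing down, gripper open.
Joint ranges: [-169.25, 169.25], [-16.82, 113.86], [-84.01, 82.57], [7.8, 145.47], [-59.2, 239.2], [7.22, 106.19], [-163.78, 163.78]. Speed limits (degrees/s): [136.94, 136.94, 172.46, 172.46, 180, 180, 180].

### API

Orientations are given as [roll, pitch, yaw] about the fixed x, y, z axes, in that order (R = Rz(yaw) Ry(pitch) Rx(roll)).
In Python, from rig import sense, camera, job_done, find_in gives the robot as it stands.
- The arm moves only by the shell command python3 -m pendant 'ROWS' [FORCE]. ROWS is JSON, a list that holds one entry, the list of rows, each a list of 7 numbers: the shift along the world's x, y, z in cm, then the turn, a rotation vector about the world's x, y, z in rad, then the finger opening in cm, from 0 to 8.78. A call has 1 to 12 rows; each row is the pose to reach, as a shift and turn from the pose commanded when the call began; what a row does not reach only later rows make up. A row lasts 1/10 s, in which the tool goes at most 50 mm and 8.59 degrees, less where a joint would pass 70% of its speed; a pose out of reach is approached as far as the arm can. A call with a gripper value outside its range is refused whole. The fingers move at their own pace and stop on an object; FORCE is the grip in N (left out, the last holds). Time passes only in rows, so rows that repeat a pose let the fingers close. It gives the time, the measured TCP pose, the force, the opening and the grip force at its end, in the units of the state.
- sense(): the state, without advancing time (a new reading comes with each control period).
- camera(name): name is "scene" or "side" or "wrist"; returns a dict with "color" (400x640x3 uint8, red, green, blue), "range_z" (400x640 float32, m along the optical axis (not along the pixel's ray), 0 where there is no reading), "K" (3x3 intrinsics, pixels), "k1" (the pictures are not rectified: a ray, as slopes to the right and down, at radius r is drawn at 1 + k1 r^2 times it, then the intrinsics apply), "view" (4x4, takes a point from world to camera coordinates). Camera axes: x right, y up, looking along -z (the intrinsics and any distortion apply to the point x, -y, -z); pixel columns grow to the right and rows downward; lengths in m; the calibration is good to about 2 mm. A picture is of the moment at which its call begins.
- job_done(): hands the job in; it is judged then, once.
Trained networks look in a picture, given as the dict that the camera call returned (one of the last four; its "shot" number tells which), for a name from the list of things; names that differ only in an ending like _2 or _b are one class to them, and where a whole thing is asked for, a point or a joint stands for the part that bears it (a point fixed in the world has none). Each returns a list of dicts, best first, with "p" (0 to 1); they miss things now and then, are a little off and sometimes report something else, mostly with a low value. They report only what shows in the picture. A call takes as long as a camera call. They do not tell look-alikes from the thing itself.
- find_in(picture, target): "uv" ([column, row] in pixels, amid what is visible of it).
The state is a dict: "time": time; "q": joint angles; "joint_velocities": joint speeds; "effort": joint torques, N m; "ee_pos": TCP position; "eef_rot": TCP orientation; "wrist_force": force on the tool from outside, world axes, zero at the start; "ft_torque": the same for the moment, N m; "gripper_width": finger opening in m; "grasp_force": force on a finger pad.
Only numpy, scipy, OpenCV 4.12 (cv2) and the standard library are available. Lean on these libraries where they do the work, as an engineer would, in place of code of your own. Each camera call takes 0.05 s, during which the arm holds its last target. There are 200 camera calls.

## Working session

There is one attempt and no reset: what is moved stays moved. The work goes in short steps, Python scripts to look and compute and a shell command to move; the robot and the scene stay as the last step left them, time stands still between calls to the robot, and variables do not carry over. Pictures are saved under pics/ and viewed, at most 10 in all, crops included, and the job is handed in when it is done.

```bash
mkdir -p pics; cat > h.py <<'E'
import numpy as np, cv2
from rig import sense, camera, find_in
def world(c,u,v,z=None):
    K=c["K"];d=np.array([(u-K[0,2])/K[0,0],(v-K[1,2])/K[1,1]]);s=d.copy()
    for _ in range(20): s=d/(1+c["k1"]*(s@s))
    V=np.linalg.inv(c["view"]);ray=V[:3,:3]@np.array([s[0],-s[1],-1]);o=V[:3,3]
    if z is None:
        t=float(c["range_z"][int(round(v)),int(round(u))])
    else: t=(z-o[2])/ray[2]
    return o+t*ray
def cloud(c):
    # world point for each pixel
    K=c["K"];v,u=np.mgrid[0:400,0:640].astype(float)
    d=np.stack([(u-K[0,2])/K[0,0],(v-K[1,2])/K[1,1]],-1);s=d.copy()
    for _ in range(20): s=d/(1+c["k1"]*(s**2).sum(-1,keepdims=True))
    t=c["range_z"];V=np.linalg.inv(c["view"])
    p=np.stack([s[...,0]*t,-s[...,1]*t,-t],-1)
    return p@V[:3,:3].T+V[:3,3]
def save(c,n): cv2.imwrite("pics/"+n,c["color"][...,::-1])
E
python3 - <<'E'
from h import *
ims=[]
for n in("scene","side","wrist"):
    c=camera(n);save(c,n+"0.png");print(n,np.linalg.inv(c["view"])[:3,3].round(3))
    for t in("stand","wide_mid","narrow_mid","spare_mid","collar"):
        for r in find_in(c,t)[:4]:
            u,v=r["uv"];print(t,[round(u),round(v)],round(r["p"],2),world(c,u,v).round(3))
print(sense())
E
```

```text
scene [0.972 0.899 0.986]
stand [456, 236] 0.72 [0.218 0.274 0.022]
stand [310, 268] 0.63 [0.616 0.175 0.025]
wide_mid [300, 182] 0.7 [ 0.473 -0.161  0.007]
wide_mid [313, 200] 0.61 [ 0.483 -0.052  0.021]
spare_mid [279, 171] 0.59 [ 0.502 -0.251 -0.001]
spare_mid [429, 288] 0.29 [0.382 0.366 0.004]
collar [319, 329] 0.6 [0.691 0.359 0.048]
collar [312, 265] 0.39 [0.611 0.176 0.032]
side [-0.069 -0.757  0.678]
stand [326, 171] 0.77 [0.604 0.147 0.01 ]
stand [171, 196] 0.6 [0.201 0.255 0.018]
wide_mid [337, 226] 0.87 [ 0.473 -0.079  0.019]
narrow_mid [392, 201] 0.45 [ 0.663 -0.061  0.005]
spare_mid [392, 261] 0.51 [ 0.509 -0.23   0.003]
spare_mid [336, 226] 0.33 [ 0.471 -0.077  0.015]
collar [169, 189] 0.38 [0.201 0.262 0.034]
wrist [0.109 0.62  0.384]
stand [88, 236] 0.6 [0.171 0.314 0.012]
{'time': 0.9, 'q': array([-77.8774697 ,  23.55330901,  -0.72831621,  91.45574753,
         0.31996626,  64.99069896,  -4.70947893]), 'joint_velocities': array([-0.01553585,  0.06331619,  0.01317051, -0.00825488,  0.04310536,
       -0.02790341,  0.01637585]), 'effort': array([ 6.34199350e-04, -5.87734044e+01,  6.40963800e-01, -2.91375464e+01,
       -5.38204343e-02,  1.04581844e-02,  7.32399315e-06]), 'ee_pos': array([0.17258863, 0.60069886, 0.22266254]), 'eef_rot': array([ 1.79997810e+02, -1.24307953e-03,  1.63970896e+02]), 'wrist_force': array([-0.41941447, -0.33621214,  0.40162299]), 'ft_torque': array([ 0.01157007, -0.04705874,  0.02860971]), 'grasp_force': 0.0, 'gripper_width': 0.08785603763186575}
```

View pics/scene0.png

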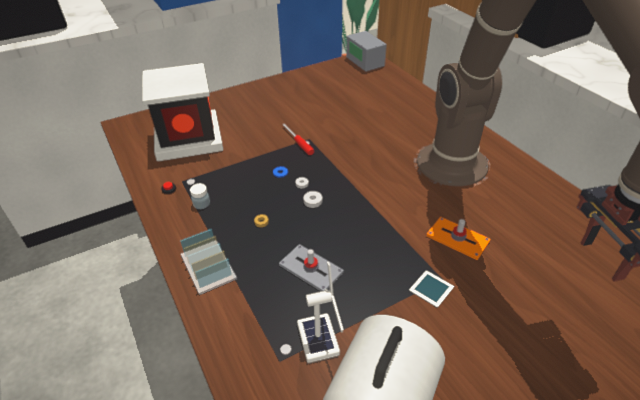

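View pics/side0.png

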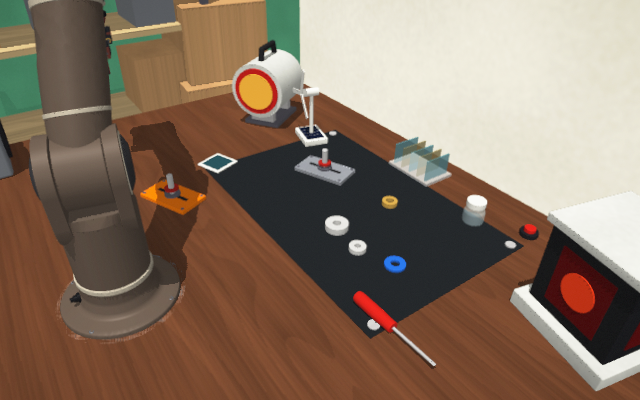

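Candidates for wide: scene (313,199)/side (337,225) and scene (302,182)/side (357,247). The first is visibly larger, so it is probably the wide spacer. The grey stand is at scene (311,266) and the orange look-alike at (458,237). Brass is at scene (261,220). Next I'll measure the tops and check the sizes.

```bash
python3 - <<'E'
from h import *
S=camera("scene");D=camera("side")
def ring(c,u,v,h,n,r=16):
    # color+height: top face pixels
    P=cloud(c);sub=P[v-r:v+r,u-r:u+r].reshape(-1,3)
    m=abs(sub[:,2]-h)<0.004
    q=sub[m][:,:2]
    if len(q)<6: print(n,"few",len(q));return
    (cx,cy),rad=cv2.minEnclosingCircle(q.astype(np.float32))
    print(n,len(q),"mean",q.mean(0).round(4),"mec",round(cx,4),round(cy,4),"d",round(2*rad,4),"zmed",np.median(sub[m][:,2]).round(4))
for c,nm,L in((S,"S",[("wide",313,199,.018),("small",302,182,.014),("brass",261,220,.014),("arbor",311,252,.070)]),(D,"D",[("wide",337,223,.018),("small",357,246,.014),("brass",390,201,.014),("arbor",325,152,.070)])):
    for n,u,v,h in L: ring(c,u,v,h,nm+n)
    P=cloud(c);u,v=(311,266) if nm=="S" else (325,168)
    sub=P[v-40:v+40,u-45:u+45].reshape(-1,3);m=abs(sub[:,2]-.012)<.0035
    q=sub[m][:,:2]; rr=cv2.minAreaRect(q.astype(np.float32));print(nm,"stand",len(q),rr)
a=cv2.resize(S["color"][150:310,220:380],(480,480),interpolation=cv2.INTER_CUBIC)
b=cv2.resize(D["color"][130:290,280:440],(480,480),interpolation=cv2.INTER_CUBIC)
cv2.imwrite("pics/crop1.png",cv2.resize(np.hstack([a,b])[...,::-1],(800,400)))
E
```

```text
Swide 172 mean [ 0.4813 -0.0679] mec 0.4828 -0.0917 d 0.1125 zmed 0.0181
Ssmall 109 mean [ 0.4739 -0.1308] mec 0.4759 -0.146 d 0.1647 zmed 0.0135
Sbrass 87 mean [ 0.6509 -0.0596] mec 0.6507 -0.0615 d 0.0434 zmed 0.0139
Sarbor 28 mean [0.61   0.1649] mec 0.6093 0.1653 d 0.0185 zmed 0.0696
S stand 1082 ((0.6092390418052673, 0.16259194910526276), (0.08597135543823242, 0.15131664276123047), 22.721046447753906)
Dwide 257 mean [ 0.4785 -0.07  ] mec 0.4812 -0.0688 d 0.0606 zmed 0.0173
Dsmall 150 mean [ 0.471  -0.1546] mec 0.4744 -0.1348 d 0.0831 zmed 0.0127
Dbrass 96 mean [ 0.6494 -0.0646] mec 0.6506 -0.0634 d 0.0431 zmed 0.0134
Darbor 16 mean [0.6077 0.1579] mec 0.6069 0.1576 d 0.0143 zmed 0.069
D stand 791 ((0.6277033090591431, 0.24291902780532837), (0.34167584776878357, 0.1527593731880188), 76.41383361816406)
```

View pics/crop1.png

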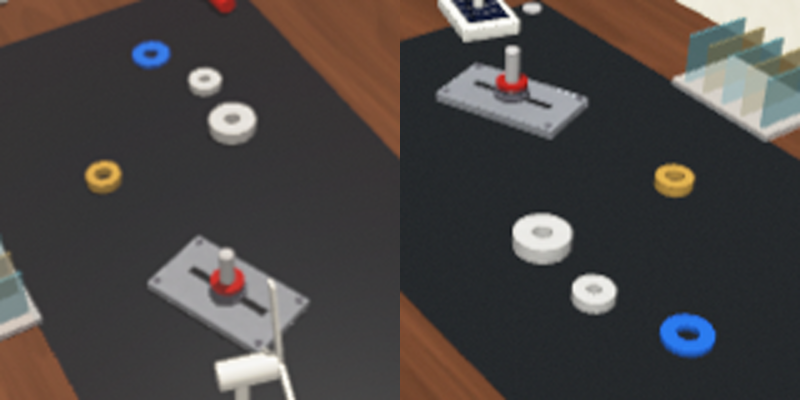

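The crop confirms it: the larger white ring, at about (0.481,-0.069) with OD about 57 mm, is the wide spacer. The brass ring is at about (0.651,-0.062) and the arbor at about (0.609,0.163). I'll move over the wide spacer with the fingers closing along x, which keeps them clear of the small ring.

```bash
python3 -m pendant '[[[10,-22,0,0,0,-0.4,8.7],[15,-33,0,0,0,-0.7,8.7],[30.8,-67,0,0,0,-1.29,8.7],[30.8,-67,0,0,0,-1.29,8.7],[30.8,-67,0,0,0,-1.29,8.7],[30.8,-67,0,0,0,-1.29,8.7],[30.8,-67,0,0,0,-1.29,8.7],[30.8,-67,0,0,0,-1.29,8.7],[30.8,-67,0,0,0,-1.29,8.7],[30.8,-67,0,0,0,-1.29,8.7],[30.8,-67,0,0,0,-1.29,8.7],[30.8,-67,0,0,0,-1.29,8.7]]]'
python3 - <<'E'
from h import *
c=camera("scene");P=cloud(c).reshape(-1,3)
m=(P[:,2]>.11)&(P[:,2]<.26)&(abs(P[:,0]-.66)<.1)&(P[:,1]>.15)&(P[:,1]<.45)
q=P[m];print(len(q),q.min(0),q.max(0))
for lo in np.arange(.11,.26,.03):
    k=q[(q[:,2]>=lo)&(q[:,2]<lo+.03)]
    if len(k):print(lo,k.min(0).round(3),k.max(0).round(3))
E
```

```text
time: 2.2
ee_pos: [0.4237, 0.0536, 0.2232]
eef_rot: [179.9, -0.1, 90.1]
wrist_force: [1.2, 0.9, 0.2]
gripper_width: 0.0869
grasp_force: 0.0
531 [0.63759065 0.31777673 0.11005756] [0.71649474 0.44961393 0.23488428]
0.11 [0.652 0.318 0.11 ] [0.7   0.436 0.14 ]
0.14 [0.638 0.34  0.141] [0.716 0.45  0.17 ]
0.17000000000000004 [0.658 0.342 0.17 ] [0.71  0.366 0.2  ]
0.20000000000000004 [0.655 0.334 0.201] [0.662 0.355 0.23 ]
0.23000000000000004 [0.654 0.336 0.23 ] [0.66  0.346 0.235]
```

```bash
python3 -m pendant '[[[5.7,-12.3,-2,0,0,0,8.7],[5.7,-12.3,-2,0,0,0,8.7],[5.7,-12.3,-2,0,0,0,8.7],[5.7,-12.3,-2,0,0,0,8.7],[5.7,-12.3,-2,0,0,0,8.7]]]'
cat >> h.py <<'E'
def top(c,u,v,h,r,tol=.004):
    # centroid and enclosing circle of the connected top face near pixel u,v
    P=cloud(c);m=((abs(P[...,2]-h)<tol)&(np.hypot(P[...,0]-world(c,u,v,h)[0],P[...,1]-world(c,u,v,h)[1])<r)).astype(np.uint8)
    q=P[m>0][:,:2].astype(np.float32);(x,y),R=cv2.minEnclosingCircle(q)
    return len(q),np.round([x,y,2*R,*q.mean(0)],4),np.median(P[m>0][:,2]).round(4)
def fitc(q):
    A=np.c_[2*q,np.ones(len(q))];s=np.linalg.lstsq(A,(q**2).sum(1),rcond=None)[0]
    return s[0],s[1],np.sqrt(s[2]+s[0]**2+s[1]**2)
def proj(c,p):
    p=c["view"]@np.r_[p,1];s=np.array([p[0],-p[1]])/-p[2];s=s*(1+c["k1"]*(s@s));K=c["K"]
    return K[0,0]*s[0]+K[0,2],K[1,1]*s[1]+K[1,2]
E
python3 - <<'E'
from h import *
c=camera("wrist");save(c,"w1.png");s=sense();print(s["ee_pos"],s["eef_rot"],s["time"],proj(c,[.481,-.069,.018]))
u,v=proj(c,[.481,-.069,.018])
if 0<u<640 and 0<v<400: print(top(c,u,v,.018,.04))
print(proj(c,[.6506,-.062,.014]),c["view"][:3,:3].round(2))
E
```

```text
time: 2.75
ee_pos: [0.4799, -0.068, 0.2024]
eef_rot: [-180.0, 0.0, 89.9]
wrist_force: [-0.0, -0.6, -0.0]
gripper_width: 0.0869
grasp_force: 0.0
[ 0.47985053 -0.06694382  0.20251538] [-1.79962771e+02 -1.50353676e-02  9.00511067e+01] 2.8 (np.float64(315.6370301541502), np.float64(178.02539270190803))
(1806, array([ 0.4797, -0.0663,  0.056 ,  0.4798, -0.0655]), np.float64(0.0177))
(np.float64(472.13580581947645), np.float64(170.91482148427545)) [[ 1.   -0.   -0.  ]
 [ 0.    0.97 -0.24]
 [ 0.    0.24  0.97]]
```

View pics/w1.png

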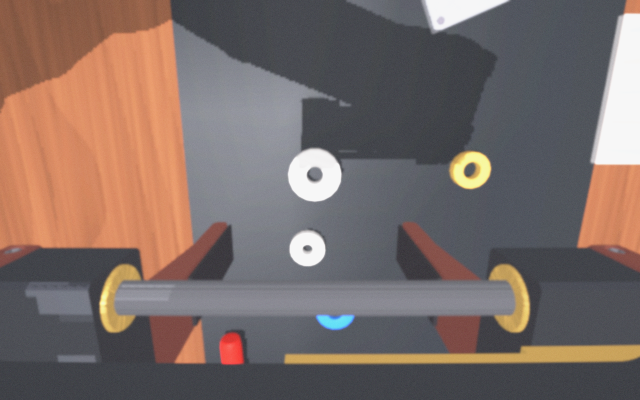

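The wide ring is centred at w1 (315,176), measured (0.4797,-0.0663) with d 56.0 mm. The brass is at (470,170) and the small look-alike at (307,248). Descending to grasp.

```bash
python3 -m pendant '[[[0,0.1,-5,0,0,0,8.7],[0,0.1,-10,0,0,0,8.7],[0,0.1,-15,0,0,0,8.7],[0,0.1,-18,0,0,0,8.7],[0,0.1,-19.7,0,0,0,8.7],[0,0.1,-19.7,0,0,0,8.7],[0,0.1,-19.7,0,0,0,8.7]]]' 30
python3 -c "
from h import *
print(sense()['ee_pos'])"
```

```text
time: 3.5
ee_pos: [0.4803, -0.0654, 0.0062]
eef_rot: [180.0, -0.0, 90.1]
wrist_force: [0.1, -0.1, -0.3]
gripper_width: 0.0873
grasp_force: 0.0
[ 0.48027361 -0.06537075  0.00621443]
```

```bash
python3 -m pendant '[[[0,-0.1,-0.2,0,0,0,5],[0,-0.1,-0.2,0,0,0,5],[0,-0.1,-0.2,0,0,0,5],[0,-0.1,-0.2,0,0,0,5],[0,-0.1,-0.2,0,0,0,5],[0,-0.1,-0.2,0,0,0,5],[0,-0.1,-0.2,0,0,0,5],[0,-0.1,-0.2,0,0,0,5]]]' 30
```

```text
time: 4.3
ee_pos: [0.4804, -0.0674, 0.0041]
eef_rot: [180.0, -0.0, 90.1]
wrist_force: [-0.7, 0.5, 6.6]
gripper_width: 0.0543
grasp_force: 30.0
```

```bash
python3 -m pendant '[[[0,0,3,0,0,0,5],[0,0,7,0,0,0,5],[3,3,11,0,0,0,5],[6,6,15,0,0,0,5],[9,9,17,0,0,0,5],[12.9,12,17,0,0,0,5],[12.9,12,17,0,0,0,5],[12.9,12,17,0,0,0,5],[12.9,12,17,0,0,0,5]]]'
cat > look.py <<'E'
from h import *
import sys
c=camera("wrist");save(c,sys.argv[1]);s=sense();print(s["ee_pos"],s["eef_rot"],s["gripper_width"],s["time"])
P=cloud(c)
u,v=proj(c,[.609,.163,.07]);print("arbor px",u,v,top(c,u,v,.07,.025))
m=abs(P[...,2]-.012)<.003; m&=np.hypot(P[...,0]-.609,P[...,1]-.163)<.11
q=P[m][:,:2];print("stand",cv2.minAreaRect(q.astype(np.float32)))
E
python3 look.py w2.png
```

```text
time: 5.2
ee_pos: [0.6078, 0.051, 0.1727]
eef_rot: [-179.9, 0.1, 90.0]
wrist_force: [-0.4, -0.6, -1.2]
gripper_width: 0.0546
grasp_force: 30.0
[0.60766087 0.05057692 0.17296399] [-1.79889314e+02  5.64087603e-02  8.99325459e+01] 0.0544610403640981 5.25
arbor px 316.41662952165916 50.893869381501986 (369, array([0.6087, 0.1623, 0.0157, 0.609 , 0.1627]), np.float64(0.0694))
stand ((0.609268069267273, 0.16193649172782898), (0.08445516228675842, 0.14959512650966644), 22.94822120666504)
```

View pics/w2.png

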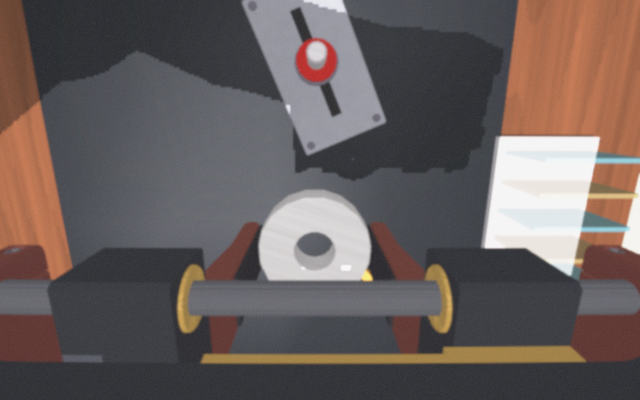

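Arbor is at w2 (316,50), with a measured top diameter of 15.7 mm. The held ring is at (315,240). I'll measure its centre and tilt relative to the TCP.

```bash
cat > held.py <<'E'
from h import *
def held(R,zr,c=None):
    c=c or camera("wrist");s=sense();P=cloud(c);e=s["ee_pos"]
    d=P-e;m=(np.hypot(d[...,0],d[...,1])<R+.006)&(abs(d[...,2]-zr)<.008)
    col=c["color"].astype(int)
    q=d[m];C=np.c_[q[:,:2],np.ones(len(q))]
    k=np.ones(len(q),bool)
    for _ in range(6):
        w=np.linalg.lstsq(C[k],q[k,2],rcond=None)[0];r=q[:,2]-C@w;k=abs(r)<max(.0015,2*np.std(r[k])*.7)
    print("n",k.sum(),"top plane rel TCP",w.round(4))
    t=q[k];y0=t[:,1]
    # edge: extreme radius per angle bin about rough centre, upper half
    ce=np.array([0,0.])
    for _ in range(5):
        a=np.arctan2(t[:,1]-ce[1],t[:,0]-ce[0]);rr=np.hypot(t[:,0]-ce[0],t[:,1]-ce[1])
        E=[];I=[]
        for b in np.linspace(-.3,np.pi+.3,40):
            i=np.where(abs(a-b)<.06)[0]
            if len(i)>2: E.append(t[i[np.argmax(rr[i])],:2]);I.append(t[i[np.argmin(rr[i])],:2])
        x,y,r=fitc(np.array(E));ce=np.array([x,y])
    print("outer",np.round([x,y,r],4),"inner",np.round(fitc(np.array(I)),4),"tcp",e.round(4))
E
python3 -c "
from held import *
held(.028,.014)"
```

```text
n 6716 top plane rel TCP [-0.0039 -0.0015  0.0133]
outer [-0.0001  0.0004  0.0286] inner [-0.0001  0.0015  0.01  ] tcp [0.6078 0.0506 0.1732]
```

```bash
python3 -m pendant '[[[0.05,5,0,0,0,0,5],[0.09,9,-1,0,0,0,5],[0.09,11.1,-4,0,0,0,5],[0.09,11.1,-7,0,0,0,5],[0.09,11.1,-8.3,0,0,0,5],[0.09,11.1,-8.3,0,0,0,5],[0.09,11.1,-8.3,0,0,0,5]]]'
python3 - <<'E'
from held import *
c=camera("wrist");held(.028,.0133,c);print(sense()["wrist_force"])
for u,v,h in [(*proj(c,[.6087,.1623,.07]),.07)]: print(u,v,top(c,u,v,h,.012))
E
```

```text
time: 6.0
ee_pos: [0.6106, 0.1618, 0.0917]
eef_rot: [179.9, 0.0, 89.9]
wrist_force: [0.3, -0.1, -0.8]
gripper_width: 0.0545
grasp_force: 30.0
n 6724 top plane rel TCP [-0.0007 -0.0016  0.0131]
outer [-0.0005  0.0001  0.0286] inner [-0.0006  0.0011  0.01  ] tcp [0.6111 0.1622 0.0922]
[-0.02524192 -0.56176931 -0.83272045]
311.1946875359994 228.37626260030396 (102, array([0.6097, 0.1581, 0.011 , 0.6096, 0.1579]), np.float64(0.0697))
```

```bash
python3 -m pendant '[[[-0.13,-0.05,-0.5,0,0,0,5],[-0.13,-0.05,-1,0,0,0,5],[-0.13,-0.05,-1.4,0,0,0,5],[-0.13,-0.05,-1.7,0,0,0,5],[-0.13,-0.05,-2,0,0,0,5],[-0.13,-0.05,-2.3,0,0,0,5],[-0.13,-0.05,-2.3,0,0,0,5]]]'
```

```text
time: 6.75
ee_pos: [0.6085, 0.163, 0.0671]
eef_rot: [-180.0, 0.0, 90.1]
wrist_force: [-0.0, 0.0, -1.8]
gripper_width: 0.0543
grasp_force: 30.0
```

```bash
python3 -m pendant '[[[0,0,-0.5,0,0,0,5],[0,0,-1,0,0,0,5],[0,0,-1.5,0,0,0,5],[0,0,-2,0,0,0,5],[0,0,-2.4,0,0,0,5],[0,0,-2.6,0,0,0,5],[0,0,-2.6,0,0,0,5]]]'
python3 -m pendant '[[[0,0,-0.1,0,0,0,5],[0,0,-0.2,0,0,0,5],[0,0,-0.3,0,0,0,5],[0,0,-0.4,0,0,0,5],[0,0,-0.4,0,0,0,5]]]'
```

```text
time: 7.45
ee_pos: [0.6086, 0.1629, 0.0413]
eef_rot: [-180.0, 0.0, 90.1]
wrist_force: [-0.7, -0.5, -1.5]
gripper_width: 0.0543
grasp_force: 30.0
time: 7.95
ee_pos: [0.6086, 0.163, 0.0376]
eef_rot: [-180.0, 0.0, 90.1]
wrist_force: [0.2, -0.3, -1.0]
gripper_width: 0.0545
grasp_force: 30.0
```

```bash
python3 -m pendant '[[[0,0,-0.1,0,0,0,5],[0,0,-0.2,0,0,0,5],[0,0,-0.3,0,0,0,5],[0,0,-0.4,0,0,0,5],[0,0,-0.4,0,0,0,5]]]'
```

```text
time: 8.45
ee_pos: [0.6088, 0.163, 0.0342]
eef_rot: [180.0, -0.0, 90.1]
wrist_force: [-2.3, -0.4, 4.7]
gripper_width: 0.0542
grasp_force: 30.0
```

```bash
python3 -m pendant '[[[0,0,-0.1,0,0,0,5],[0,0,-0.2,0,0,0,5],[0,0,-0.3,0,0,0,5],[0,0,-0.3,0,0,0,5]]]'
python3 -m pendant '[[[0,0,0,0,0,0,8.7],[0,0,0,0,0,0,8.7],[0,0,0,0,0,0,8.7],[0,0,0,0,0,0,8.7],[0,0,0,0,0,0,8.7],[0,0,3,0,0,0,8.7],[0,0,7,0,0,0,8.7],[0,0,12,0,0,0,8.7],[0,-2,15,0,0,0,8.7],[0,-4,15,0,0,0,8.7],[0,-4,15,0,0,0,8.7]]]'
python3 - <<'E'
from h import *
c=camera("wrist");save(c,"w3.png");s=sense();print(s["ee_pos"],s["time"])
P=cloud(c);a=np.array([.609,.1625]);r=np.hypot(P[...,0]-a[0],P[...,1]-a[1])
m=(r<.027)&(r>.013)&(P[...,2]>.03)&(P[...,2]<.065);q=P[m];C=np.c_[q[:,:2]-a,np.ones(len(q))]
w=np.linalg.lstsq(C,q[:,2],rcond=None)[0];print("top plane",len(q),w.round(4))
u,v=proj(c,[*a,.07]);print("arbor",top(c,u,v,.07,.015));print("ring",top(c,*proj(c,[*a,w[2]]),w[2],.035))
u,v=proj(c,[.6506,-.062,.014]);print(u,v)
E
```

```text
time: 8.85
ee_pos: [0.6088, 0.163, 0.0313]
eef_rot: [180.0, -0.0, 90.1]
wrist_force: [-2.4, -0.7, 5.6]
gripper_width: 0.0545
grasp_force: 30.0
time: 9.95
ee_pos: [0.6094, 0.1197, 0.1822]
eef_rot: [179.9, 0.0, 89.8]
wrist_force: [0.1, -0.6, 0.2]
gripper_width: 0.0869
grasp_force: 0.0
[0.60877166 0.12184527 0.18108465] 10.0
top plane 2125 [-0.0035  0.0023  0.0449]
arbor (280, array([0.6089, 0.1626, 0.0156, 0.609 , 0.1629]), np.float64(0.0695))
ring (2570, array([0.6085, 0.1641, 0.0562, 0.6087, 0.1649]), np.float64(0.0449))
350.0051851881296 333.29009578240755
```

View pics/w3.png

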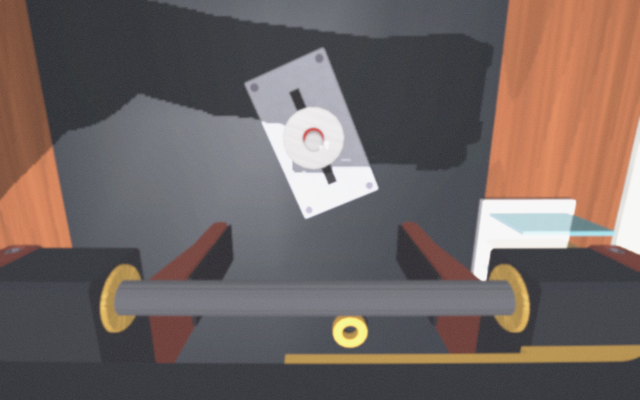

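The wide spacer is round the arbor and flat at w3 (313,138), with its top at 45 mm. Next is the brass.

```bash
python3 -m pendant '[[[1,-5,0,0,0,0,8.7],[2,-9.5,0,0,0,0,8.7],[3,-14,0,0,0,0,8.7],[4.2,-18.4,-3,0,0,0,8.7],[4.2,-18.4,-5,0,0,0,8.7],[4.2,-18.4,-5,0,0,0,8.7],[4.2,-18.4,-5,0,0,0,8.7]]]'
python3 - <<'E'
from h import *
c=camera("wrist");s=sense();print(s["ee_pos"],s["time"])
print(top(c,*proj(c,[.6506,-.062,.014]),.014,.03))
E
```

```text
time: 10.7
ee_pos: [0.6504, -0.0591, 0.1298]
eef_rot: [-179.9, -0.0, 90.1]
wrist_force: [-0.3, -0.2, 0.5]
gripper_width: 0.0872
grasp_force: 0.0
[ 0.65107566 -0.05884685  0.13075034] 10.75
(1185, array([ 0.6509, -0.0615,  0.0402,  0.6508, -0.0607]), np.float64(0.0137))
```

```bash
python3 -m pendant '[[[0,-0.25,-5,0,0,0,8.7],[0,-0.25,-9,0,0,0,8.7],[0,-0.25,-11.5,0,0,0,8.7],[0,-0.25,-12.6,0,0,0,8.7],[0,-0.25,-12.6,0,0,0,8.7],[0,-0.25,-12.6,0,0,0,8.7],[0,-0.25,-12.6,0,0,0,8.7]]]'
python3 -m pendant '[[[0,0,0,0,0,0,3.4],[0,0,0,0,0,0,3.4],[0,0,0,0,0,0,3.4],[0,0,0,0,0,0,3.4],[0,0,0,0,0,0,3.4],[0,0,0,0,0,0,3.4],[0,0,0,0,0,0,3.4],[0,0,0,0,0,0,3.4],[0,0,0,0,0,0,3.4],[0,0,0,0,0,0,3.4]]]' 30
```

```text
time: 11.45
ee_pos: [0.6522, -0.0633, 0.0067]
eef_rot: [179.8, -0.0, 90.1]
wrist_force: [-0.2, -0.6, 1.3]
gripper_width: 0.0868
grasp_force: 0.0
time: 12.45
ee_pos: [0.6507, -0.0635, 0.0046]
eef_rot: [180.0, 0.0, 90.1]
wrist_force: [0.5, -0.3, -1.6]
gripper_width: 0.0391
grasp_force: 30.0
```

```bash
python3 -m pendant '[[[0,0,4,0,0,0,3.4],[0,1,9,0,0,0,3.4],[-0.8,5,12,0,0,0,3.4],[-1.6,9.5,12,0,0,0,3.4],[-2.5,14,12,0,0,0,3.4],[-3.4,18.5,12,0,0,0,3.4],[-4.2,22.4,11,0,0,0,3.4],[-4.2,22.4,9.5,0,0,0,3.4],[-4.2,22.4,9.5,0,0,0,3.4],[-4.2,22.4,9.5,0,0,0,3.4],[-4.2,22.4,9.5,0,0,0,3.4]]]'
python3 - <<'E'
from held import *
c=camera("wrist");held(.02,.0095,c);s=sense();print(s["ee_pos"],s["time"])
E
```

```text
time: 13.55
ee_pos: [0.6095, 0.1584, 0.1004]
eef_rot: [179.9, 0.0, 89.9]
wrist_force: [-0.1, 0.5, -0.6]
gripper_width: 0.0393
grasp_force: 30.0
n 3361 top plane rel TCP [ 0.0007 -0.0022  0.009 ]
outer [-0.0002  0.001   0.0209] inner [-0.0001  0.002   0.01  ] tcp [0.6095 0.1587 0.1004]
[0.60953901 0.15868199 0.10042259] 13.6
```

```bash
python3 -m pendant '[[[-0.05,0.23,-0.7,0,0,0,3.4],[-0.05,0.23,-1.4,0,0,0,3.4],[-0.05,0.23,-2,0,0,0,3.4],[-0.05,0.23,-2.4,0,0,0,3.4],[-0.05,0.23,-2.7,0,0,0,3.4],[-0.05,0.23,-3,0,0,0,3.4],[-0.05,0.23,-3.3,0,0,0,3.4],[-0.05,0.23,-3.3,0,0,0,3.4]]]'
```

```text
time: 14.4
ee_pos: [0.6083, 0.1625, 0.0663]
eef_rot: [180.0, 0.0, 90.1]
wrist_force: [1.1, -1.7, -2.4]
gripper_width: 0.039
grasp_force: 30.0
```

```bash
python3 -m pendant '[[[0,-0.1,-0.4,0,0,0,3.4],[0,-0.1,-0.8,0,0,0,3.4],[0,-0.1,-1.2,0,0,0,3.4],[0,-0.1,-1.4,0,0,0,3.4],[0,-0.1,-1.5,0,0,0,3.4],[0,-0.1,-1.5,0,0,0,3.4]]]'
python3 -m pendant '[[[0,0,-0.1,0,0,0,3.4],[0,0,-0.2,0,0,0,3.4],[0,0,-0.3,0,0,0,3.4],[0,0,-0.3,0,0,0,3.4]]]'
```

```text
time: 15.0
ee_pos: [0.6082, 0.1618, 0.0515]
eef_rot: [-180.0, 0.0, 90.1]
wrist_force: [-1.8, -0.0, -1.8]
gripper_width: 0.0392
grasp_force: 30.0
time: 15.4
ee_pos: [0.6084, 0.1619, 0.0491]
eef_rot: [180.0, -0.0, 90.1]
wrist_force: [-1.6, 0.5, 3.1]
gripper_width: 0.0395
grasp_force: 30.0
```

```bash
python3 -m pendant '[[[0,0,-0.1,0,0,0,3.4],[0,0,-0.2,0,0,0,3.4],[0,0,-0.2,0,0,0,3.4]]]'
python3 -m pendant '[[[0,0,-0.1,0,0,0,3.4],[0,0,-0.15,0,0,0,3.4],[0,0,-0.15,0,0,0,3.4]]]'
```

```text
time: 15.7
ee_pos: [0.6084, 0.1619, 0.0471]
eef_rot: [180.0, -0.0, 90.1]
wrist_force: [-1.5, 0.6, 4.6]
gripper_width: 0.0391
grasp_force: 30.0
time: 16.0
ee_pos: [0.6085, 0.1619, 0.0464]
eef_rot: [180.0, -0.1, 90.1]
wrist_force: [-4.4, -0.3, 11.9]
gripper_width: 0.0388
grasp_force: 30.0
```

Force jumped at the expected home height. One more small press, then release and inspect.

```bash
python3 -m pendant '[[[0,0,-0.05,0,0,0,3.4],[0,0,-0.1,0,0,0,3.4],[0,0,-0.1,0,0,0,3.4]]]'
python3 -m pendant '[[[0,0,0.1,0,0,0,3.4],[0,0,0.1,0,0,0,8.7],[0,0,0.1,0,0,0,8.7],[0,0,0.1,0,0,0,8.7],[0,0,0.1,0,0,0,8.7],[0,0,0.1,0,0,0,8.7],[0,0,4,0,0,0,8.7],[0,0,8,0,0,0,8.7],[0,-2,13,0,0,0,8.7],[0,-5,13,0,0,0,8.7],[0,-5,13,0,0,0,8.7],[0,-5,13,0,0,0,8.7]]]'
python3 - <<'E'
from h import *
c=camera("wrist");save(c,"w4.png");s=sense();print(s["ee_pos"],s["time"])
P=cloud(c);a=np.array([.609,.1625]);r=np.hypot(P[...,0]-a[0],P[...,1]-a[1])
for lo,hi,z0,z1 in((.012,.018,.05,.065),(.022,.026,.035,.048),(.034,.1,.009,.015)):
    m=(r<hi)&(r>lo)&(P[...,2]>z0)&(P[...,2]<z1);q=P[m];w=np.linalg.lstsq(np.c_[q[:,:2]-a,np.ones(len(q))],q[:,2],rcond=None)[0];print(len(q),w.round(4),np.median(q[:,2]).round(4))
print("narrow",top(c,*proj(c,[*a,.056]),.056,.03),"wide",top(c,*proj(c,[*a,.042]),.042,.035))
E
```

```text
time: 16.3
ee_pos: [0.6085, 0.1619, 0.0462]
eef_rot: [180.0, -0.1, 90.0]
wrist_force: [-6.7, -0.8, 19.4]
gripper_width: 0.0393
grasp_force: 30.0
time: 17.5
ee_pos: [0.6082, 0.1113, 0.1743]
eef_rot: [180.0, -0.0, 90.0]
wrist_force: [0.5, 0.8, -1.1]
gripper_width: 0.0868
grasp_force: 0.0
[0.60787856 0.11241767 0.17366024] 17.55
803 [-0.001   0.0023  0.0557] 0.0556
768 [-0.0002  0.0018  0.0416] 0.0417
9539 [-0.0009 -0.0014  0.0118] 0.0117
narrow (1314, array([0.6084, 0.1637, 0.0399, 0.6083, 0.1642]), np.float64(0.0556)) wide (1411, array([0.6086, 0.1642, 0.056 , 0.6089, 0.1662]), np.float64(0.0416))
```

View pics/w4.png

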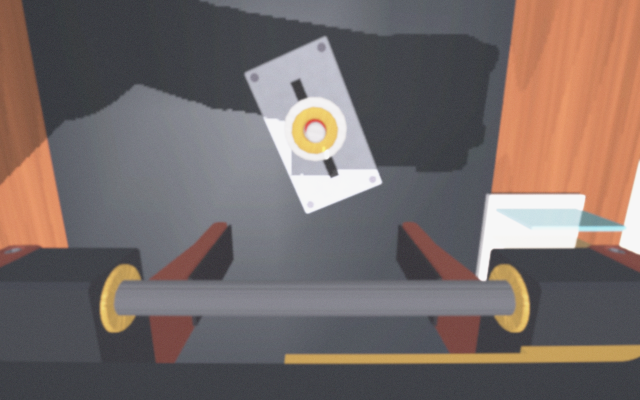

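The stack is at w4 (315,130). The tops are at 55.6 and 41.7 mm (56 and 42 when home), both spacers are flat, and their axes are within 1 mm of each other. Handing in.

```bash
python3 -c "
from rig import job_done
print(job_done())"
```

```text
the job is handed in; nothing more can be done
None
```

I threaded the wide spacer and then the brass one on the arbor, pressed them home (both flat, tops within about 0.4 mm of the home height), released them and handed the job in at about 17.6 s; no verdict came back.

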